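# Put the check weights back after testing the parcel scale

## Task

The parcel scale has just been checked with all four steel check weights stacked on its platform. Take the stack down and put every weight back, upright and fully seated, in the well of the wooden case that was made for its size. Set each weight down gently; never drop one or let it fall.

Things in the scene. Friction and masses are not known exactly. Their poses are not given: they have to be found in the camera images.
- scale: the parcel scale: grey housing 235 x 200 mm with a sloping black control panel along its -x edge and a black square platform (165 x 190 mm) whose flat top is 45 mm above the bench. Fixed. Origin at the centre of the underside; the platform's centre is 32 mm to +x of it.
- weight_500: the largest of the four check weights, 500 g: a plain upright steel cylinder 50 mm in diameter and 32 mm tall, flat top and bottom. At the start it stands directly on the scale's platform, at the bottom of the stack, roughly centred. Loose. Origin at the centre of its underside, z up its axis.
- weight_200: the second largest of the four check weights, 200 g: a plain upright steel cylinder 38 mm in diameter and 22 mm tall, flat top and bottom. At the start it stands on the largest weight, roughly centred. Loose. Origin at the centre of its underside, z up its axis.
- weight_100: the third largest of the four check weights, 100 g: a plain upright steel cylinder 30 mm in diameter and 18 mm tall, flat top and bottom. At the start it stands on the second largest weight, roughly centred. Loose. Origin at the centre of its underside, z up its axis.
- weight_50: the smallest of the four check weights, 50 g: a plain upright steel cylinder 22 mm in diameter and 17 mm tall, flat top and bottom. At the start it stands on top of the stack, roughly centred. Loose. Origin at the centre of its underside, z up its axis.
- case_500: the largest of the four open wooden cases, fixed, for the 500 g weight: a square block 84 x 84 mm, 20 mm high, with one round well in the middle of its top, 56 mm wide and 12 mm deep (floor 8 mm above the bench), the mouth widened by a 4 mm chamfer. The seated weight stands 20 mm proud. Origin at the centre of the underside, on the well's axis; z up.
- case_200: the second largest of the four open wooden cases, fixed, for the 200 g weight: a square block 70 x 70 mm, 16 mm high, with one round well in the middle of its top, 44 mm wide and 9 mm deep (floor 7 mm above the bench), the mouth widened by a 4 mm chamfer. The seated weight stands 13 mm proud. Origin at the centre of the underside, on the well's axis; z up.
- case_100: the third largest of the four open wooden cases, fixed, for the 100 g weight: a square block 62 x 62 mm, 14 mm high, with one round well in the middle of its top, 36 mm wide and 7 mm deep (floor 7 mm above the bench), the mouth widened by a 4 mm chamfer. The seated weight stands 11 mm proud. Origin at the centre of the underside, on the well's axis; z up.
- case_50: the smallest of the four open wooden cases, fixed, for the 50 g weight: a square block 56 x 56 mm, 12 mm high, with one round well in the middle of its top, 28 mm wide and 6 mm deep (floor 6 mm above the bench), the mouth widened by a 4 mm chamfer. The seated weight stands 11 mm proud. Origin at the centre of the underside, on the well's axis; z up.
There are look-alikes about, which are no part of the job. Leave any red look-alike of the weight_100 alone. Leave any red look-alike of the case_50 alone.

How it is judged (in metres and radians):
At the end, for the whole second after the job is handed in: Each of the four weights stands in the well of its own case: its underside within 2 mm above the well's floor, its axis within 6 mm of the well's axis, upright within 0.1 rad, released and at rest (horizontal distance between weight_500 and case_500 below 0.006 m and z of weight_500 in the frame of case_500 between 0.005 and 0.01 m and angle between each of weight_500, weight_200, weight_100, weight_50's own z axis and vertical below 0.1 rad and linear speed of each of weight_500, weight_200, weight_100, weight_50 below 0.02 m/s and contact force between the fingers and weight_500 below 0.1 N and horizontal distance between weight_200 and case_200 below 0.006 m and z of weight_200 in the frame of case_200 between 0.004 and 0.009 m and contact force between the fingers and weight_200 below 0.1 N and horizontal distance between weight_100 and case_100 below 0.006 m and z of weight_100 in the frame of case_100 between 0.004 and 0.009 m and contact force between the fingers and weight_100 below 0.1 N and horizontal distance between weight_50 and case_50 below 0.006 m and z of weight_50 in the frame of case_50 between 0.003 and 0.008 m and contact force between the fingers and weight_50 below 0.1 N); the robot touches nothing.
It fails at once if a check weight is dropped or knocked down (falls free by more than about 30 mm) ((linear speed of weight_500 above 0.75 m/s and contact force between the fingers and weight_500 below 0.05 N) or (linear speed of weight_200 above 0.75 m/s and contact force between the fingers and weight_200 below 0.05 N) or (linear speed of weight_100 above 0.75 m/s and contact force between the fingers and weight_100 below 0.05 N) or (linear speed of weight_50 above 0.75 m/s and contact force between the fingers and weight_50 below 0.05 N)).
It also fails if it takes over 96 s, if anything falls off the work surface, if the arm or the gripper's body presses on something with over 40 N, if the wrist force passes 120 N, or if a joint passes its speed limit or range.

## Robot

A 7-joint arm with a two-finger parallel gripper is mounted at the origin on a cart in front of the work surface, level with it; the furniture and walls round the work are solid. World frame = base frame: x ahead of the robot, y to its left, z up, the work surface at z = 0. Lengths are in mm, angles in rad, forces in N, time in s.
With the tool pointing down it reaches from about 425 to 950 mm from the base axis. Payload 16.7 kg.
Tool frame: the origin (TCP) lies midway between the tips of the shut fingers; the grasp point (between the pads) lies 19 mm behind it; z points along the fingers, y is the line along which they close (so a half turn about z gives the same grasp; the last joint's range is limited). The gripper opens to 94 mm and grips with 3 to 60 N. Pads are 16 mm wide; open, the fingers measure 119 mm over their backs; the gripper's body (75 mm by 177 mm) begins 78 mm behind the grasp point.
Start: joints at [1.012, 0.426, 0.074, 1.606, -0.034, 1.111, -0.067], TCP at [268.284, -619.351, 176.567] pointing down, gripper open.
Joint ranges: [-2.85, 2.85], [-0.5, 2.14], [-1.23, 1.37], [0.21, 2.46], [-1.02, 4.16], [0.16, 2.05], [-2.73, 2.73]. Speed limits (rad/s): [1.89, 1.89, 2.39, 2.39, 3.01, 3.01, 3.01].

## Interface

Orientations are given as a unit quaternion [x, y, z, w].
In Python, from workcell import env gives the robot as it stands. The module is installed in compiled form; this text tells all that it offers.
- The arm moves only by the tool jog_arm, never from a script. Its argument "motion" is one flat list of numbers, 5 for each row, row after row: the shift along the tool's x, y, z in cm, then the turn about the tool's z in rad, then the opening, from 0 (shut) to 1 (fully open). A call has 1 to 8 rows; each row is the pose to reach, as a shift and turn from the pose commanded when the call began, along the tool's axes at that moment; what a row does not reach only later rows make up. A row lasts 1/10 s, in which the tool goes at most 50 mm and 8.59 degrees, less where a joint would pass 70% of its speed; a pose out of reach is approached as far as the arm can. A call with a gripper value outside its range is refused whole. The fingers move at their own pace and stop on an object; the grip force is fixed at half the most. Time passes only in rows, so rows that repeat a pose let the fingers close. It gives the time, the measured TCP pose, the force, the opening and the grip force at its end, in the units of the state.
- env.sense(): the state, without advancing time (a new reading comes with each control period).
- env.camera(name): name is "scene" or "top" or "wrist"; returns (picture, depth): 384x512x3 uint8, red, green, blue; 384x512 float32, mm along the optical axis (not along the pixel's ray), 0 where there is no reading.
- env.camera_params(name): a dict with "fov_y" (degrees; the focal length in pixels is half the picture's height over the tangent of half this angle, whatever the lens; pixels are square), "cx", "cy" (the principal point, pixels), "k1" (the pictures are not rectified: a ray, as slopes to the right and down, at radius r is drawn at 1 + k1 r^2 times it, then the intrinsics apply), "R" (3x3) and "t" (3): a world point X has camera coordinates R X + t. Camera axes: x right, y down, z forward; pixel columns grow to the right and rows downward; lengths in mm; the calibration is good to about 2 mm. A picture is of the moment at which its call begins: read the wrist's pose just before it. camera_params takes no time and is no camera call; for the wrist camera it gives the pose at the moment of the call.
- env.hand_in(): hands the job in; it is judged then, once.
The state is a dict: "t": time; "q": joint angles; "joint_vel": joint speeds; "joint_torque": joint torques, N m; "ee_pos": TCP position; "eef_rot": TCP orientation; "force": force on the tool from outside, world axes, zero at the start; "wrist_torque": the same for the moment, N m; "grip_width": finger opening in mm; "grip_force": force on a finger pad.
Only numpy, scipy, OpenCV 4.12 (cv2) and the standard library are available. Lean on these libraries where they do the work, as an engineer would, in place of code of your own. Each camera call takes 0.05 s, during which the arm holds its last target. There are 200 camera calls.

## Working session

There is one attempt and no reset: what is moved stays moved. The work goes in short steps, Python scripts to look and compute and a tool call to move; the robot and the scene stay as the last step left them, time stands still between calls to the robot, and variables do not carry over. Pictures are saved under pics/ and viewed, at most 14 in all, crops included, and the job is handed in when it is done.

Besides the shell and the picture viewer there is one more tool, called after "Emit:" as name(argument=value, ...) on one line, values as JSON. jog_arm: Moves the arm, as the interface text tells. Its arguments: {"type":"object","properties":{"motion":{"type":"array","items":{"type":"number"}}},"required":["motion"]}

```bash
mkdir -p pics; cat > h.py <<'E'
import numpy as np, cv2
from workcell import env
def cam(name):
    p=env.camera_params(name); im,d=env.camera(name); return im,d,p
def rays(p,shape,uv=None):
    f=shape[0]/2/np.tan(np.radians(p['fov_y'])/2)
    K=np.array([[f,0,p['cx']],[0,f,p['cy']],[0,0,1.]])
    uv=np.asarray(uv,float).reshape(-1,1,2)
    return cv2.undistortPoints(uv,K,np.array([p['k1'],0,0,0.])).reshape(-1,2)
def cloud(d,p):
    h,w=d.shape; u,v=np.meshgrid(np.arange(w),np.arange(h))
    r=rays(p,d.shape,np.stack([u,v],-1).reshape(-1,2))
    X=np.c_[r,np.ones(len(r))]*d.reshape(-1,1)
    return ((X-np.array(p['t']))@np.array(p['R'])).reshape(h,w,3)
def save(n,im): cv2.imwrite('pics/'+n,im[:,:,::-1])
E
python3 - <<'E'
from h import *
for n in ['top','scene']:
    im,d,p=cam(n); save(n+'1.png',im); np.savez(n,im=im,d=d,X=cloud(d,p))
    R=np.array(p['R']);print(n,p['fov_y'],p['k1'],-R.T@p['t'],R.round(2).tolist())
s=env.sense();print(s['t'],s['ee_pos'],s['eef_rot'],s['grip_width'])
E
```

```text
top 55.35870419151419 -0.045430414004168626 [ 448.88057476  -17.20335478 1038.86712531] [[-0.01, -1.0, -0.0], [-0.99, 0.01, -0.14], [0.14, -0.0, -0.99]]
scene 56.289815744981695 -0.08139545779792695 [   2.91527899 -536.84111337  453.12390561] [[0.7, -0.71, 0.02], [-0.28, -0.3, -0.91], [0.65, 0.64, -0.41]]
0.1 [ 268.13136434 -618.9859715   175.9618446 ] [ 9.79185146e-01  2.02968285e-01 -1.47636077e-04 -5.51347071e-04] 93.88843251015426
```

View pics/top1.png

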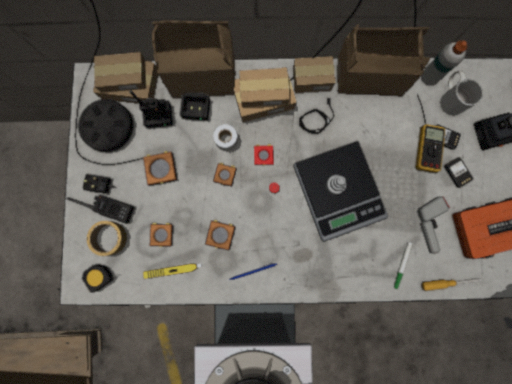

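View pics/scene1.png

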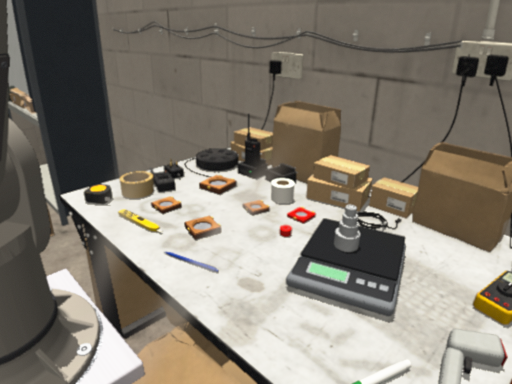

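The top view shows four orange cases at (160,168), (225,174), (161,235) and (220,235). There is a red decoy case at (264,155), a red decoy weight at (275,188), and the stack on the scale at (337,184). The scene view shows the same stack at (348,230). The things that could be mistaken for the targets are those red items, the tape rolls (225,137) and (105,238), and the similar-sized cases. I'll tell the cases apart by measured size.

```bash
python3 - <<'E'
from h import *
z=np.load('top.npz'); im,d,X=z['im'],z['d'],z['X']
hsv=cv2.cvtColor(im,cv2.COLOR_RGB2HSV)
for (u,v) in [(160,168),(225,174),(161,235),(220,235),(264,155)]:
    s=np.s_[v-24:v+24,u-24:u+24]
    P=X[s].reshape(-1,3); H=hsv[s].reshape(-1,3)
    m=(H[:,1]>110)&(P[:,2]>4)&(P[:,2]<26)
    n,l,st,c=cv2.connectedComponentsWithStats(m.reshape(48,48).astype(np.uint8))
    k=1+np.argmax(st[1:,4]); Q=P[l.ravel()==k]
    (cx,cy),(w,h),a=cv2.minAreaRect(Q[:,:2].astype(np.float32))
    print((u,v),'c',round(cx),round(cy),'size',round(w),round(h),'ang',round(a),'ztop',np.percentile(Q[:,2],[50,90]).round(1))
P=X[150:230,300:380].reshape(-1,3)
for lo,hi in [(42,50),(70,82),(95,104),(112,120),(128,140)]:
    Q=P[(P[:,2]>lo)&(P[:,2]<hi)]
    if len(Q): print(lo,hi,len(Q),np.median(Q[:,2]).round(1),Q.mean(0).round(1),cv2.minAreaRect(Q[:,:2].astype(np.float32)))
c=np.hstack([cv2.resize(im[130:260,135:290],None,fx=3,fy=3,interpolation=2),cv2.resize(im[150:220,300:370],(390,390),interpolation=2)[:, :330]])
save('crop.png',c)
E
```

```text
(160, 168) c 641 259 size 83 83 ang 12 ztop [19.5 22.1]
(225, 174) c 622 74 size 52 54 ang 74 ztop [11.7 14.1]
(161, 235) c 454 252 size 58 59 ang 88 ztop [13.4 16. ]
(220, 235) c 451 87 size 67 68 ang 75 ztop [15.6 18.2]
(264, 155) c 678 -38 size 56 55 ang 2 ztop [11.2 13.6]
42 50 3472 44.9 [ 593.1 -240.4   45. ] ((585.920166015625, -246.41253662109375), (199.70118713378906, 190.6365509033203), 19.232925415039062)
70 82 99 76.9 [ 575.8 -221.9   76.8] ((580.1163940429688, -226.67335510253906), (48.93335723876953, 42.46976852416992), 28.002857208251953)
95 104 50 98.7 [ 576.2 -223.7   98.9] ((580.0911865234375, -226.53500366210938), (36.13971710205078, 30.26262855529785), 35.06654739379883)
112 120 37 116.5 [ 578.9 -225.2  116.5] ((579.8816528320312, -226.86172485351562), (27.73052215576172, 21.57013702392578), 49.23521041870117)
128 140 62 133.5 [ 582.7 -228.5  133.5] ((582.5328369140625, -227.90504455566406), (19.541471481323242, 20.449804306030273), 42.581783294677734)
```

View pics/crop.png

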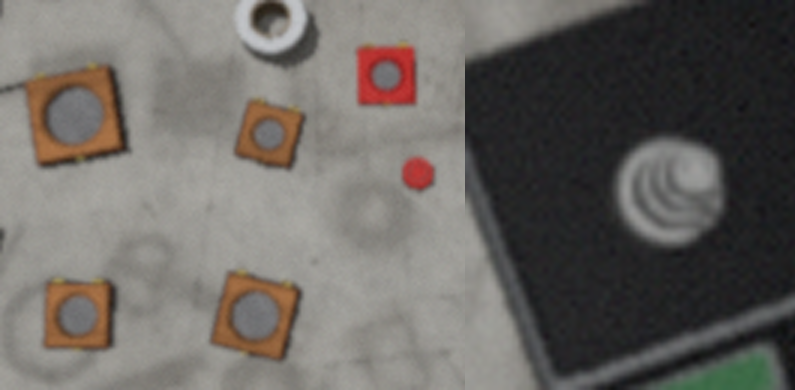

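I identified the cases by size: 500 at (641,259), 50 at (622,74), 100 at (454,252) and 200 at (451,87). The stack is near (580,-227), and the layer heights match the description. Next I'll move above the stack.

Emit:
jog_arm(motion=[5,-3,-5,0,1,10,-5.5,-8,0,1,14,-8,-9,0,1,19,-10.5,-9,0,1,23,-13,-9,0,1,28,-15.5,-9,0,1,33,-18,-9,0,1,37,-20,-9,0,1])

```text
t: 0.9
ee_pos: [500.8, -321.1, 266.4]
eef_rot: [0.979, 0.203, -0.0, 0.0]
force: [0.7, -0.5, -0.1]
grip_width: 93.6
grip_force: 0.0
```

```bash
cat >> h.py <<'E'
from scipy.spatial.transform import Rotation as Rn
def shift(target,s=None):
    s=s or env.sense(); return (Rn.from_quat(s['eef_rot']).inv().apply(np.array(target)-s['ee_pos'])/10).round(2)
E
python3 - <<'E'
from h import *
s=env.sense();print(s['t'],s['ee_pos'],s['q'].round(2) if hasattr(s['q'],'round') else s['q'])
p=env.camera_params('wrist');R=np.array(p['R']);T=Rn.from_quat(s['eef_rot'])
print('cam in tool',T.inv().apply(-R.T@p['t']-s['ee_pos']),'axes',(R@T.as_matrix()).round(2).tolist(),p['fov_y'],p['k1'])
print(shift([582,-228,200]))
E
```

```text
0.9 [ 500.83092463 -321.07964921  266.38828232] [ 0.55  0.23 -0.1   1.67  0.03  1.24 -0.72]
cam in tool [ 6.98725354e+01 -1.12349165e-01 -2.07429601e+02] axes [[-0.0, 1.0, -0.0], [-0.97, -0.0, -0.24], [-0.24, 0.0, 0.97]] 69.61281849002526 0.01927608577272369
[11.15 -5.32  6.64]
```

Emit:
jog_arm(motion=[4,-2,2,0,1,8,-4,5,0,1,11,-5.3,6.5,0,1,11,-5.3,6.5,0,1,11,-5.3,6.5,0,1])

```text
t: 1.4
ee_pos: [579.8, -229.9, 200.5]
eef_rot: [0.979, 0.204, -0.001, -0.0]
force: [-1.3, -0.1, 0.5]
grip_width: 93.9
grip_force: 0.0
```

```bash
cat >> h.py <<'E'
def look(n):
    s=env.sense(); im,d,p=cam('wrist'); X=cloud(d,p); save(n+'.png',im); np.savez(n,im=im,d=d,X=X); return s,im,d,X
def disc(X,lo,hi,c=None,rad=60):
    P=X.reshape(-1,3); m=(P[:,2]>lo)&(P[:,2]<hi)
    if c is not None: m&=np.hypot(*(P[:,:2]-c).T)<rad
    Q=P[m]; (x,y),r=cv2.minEnclosingCircle(Q[:,:2].astype(np.float32)); return len(Q),Q.mean(0).round(1),(round(x,1),round(y,1),round(2*r,1))
E
python3 - <<'E'
from h import *
s,im,d,X=look('w1');print(s['t'],s['ee_pos'])
for lo,hi in [(130,138),(114,120),(96,102),(74,80)]: print(disc(X,lo,hi,(580,-227),40))
E
```

```text
1.4 [ 579.78534082 -229.86179651  200.51758285]
(341, array([ 584.4, -228.2,  133.1]), (584.1, -228.3, 21.7))
(199, array([ 589.4, -227.6,  116.1]), (584.0, -228.9, 29.8))
(203, array([ 590.2, -226.5,   98. ]), (583.5, -229.5, 37.6))
(377, array([ 590.4, -226.3,   76.1]), (583.0, -229.6, 49.7))
```

View pics/w1.png

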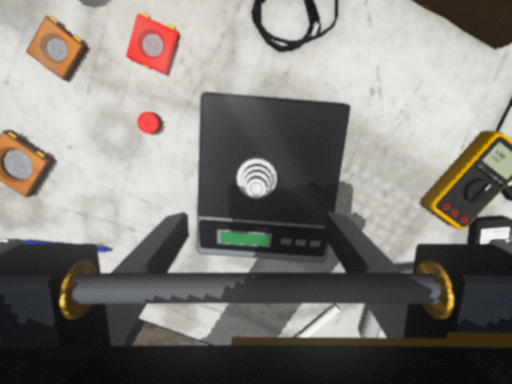

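The wrist view shows the stack centred at (257,178), and the fitted discs match the given diameters. I'll descend onto the 50 g weight.

Emit:
jog_arm(motion=[0.45,0.05,3,0,1,0.45,0.05,5.5,0,0.7,0.45,0.05,6.5,0,0.7,0.45,0.05,7.2,0,0.6,0.45,0.05,7.5,0,0.6,0.45,0.05,7.5,0,0.6])

```text
t: 2.05
ee_pos: [584.4, -229.6, 127.0]
eef_rot: [0.979, 0.203, 0.0, 0.0]
force: [0.8, 0.1, 0.4]
grip_width: 58.3
grip_force: 0.0
```

```bash
python3 - <<'E'
from h import *
s,im,d,X=look('w2');print(s['t'],s['ee_pos'],s['force'],shift([584,-228.3,125.5]))
print(disc(X,130,138,(584,-228),14))
E
```

```text
2.05 [ 584.39913811 -229.64161519  126.98012586] [0.81633461 0.13575115 0.38514451] [-0.   -0.14  0.17]
(590, array([ 584.4, -228. ,  133.1]), (583.9, -228.2, 21.6))
```

Emit:
jog_arm(motion=[0,-0.14,0.15,0,0.5,0,-0.14,0.15,0,0.3,0,-0.14,0.15,0,0.1,0,-0.14,0.15,0,0.1,0,-0.14,0.15,0,0.1,0,-0.14,0.15,0,0.1])

```text
t: 2.7
ee_pos: [583.7, -227.9, 124.9]
eef_rot: [0.979, 0.203, 0.0, -0.0]
force: [-0.1, -0.5, -0.6]
grip_width: 11.8
grip_force: 0.0
```

```bash
python3 - <<'E'
from h import *
s,im,d,X=look('w3');print(s['t'],s['ee_pos'],s['force'],s['grip_width'],s['grip_force'])
save('w3c.png',cv2.resize(im[100:330,120:400],None,fx=2.5,fy=2.5))
E
```

```text
2.7 [ 583.70288862 -227.9129574   124.85004461] [-0.1375543  -0.54227023 -0.63734019] 11.846221519179235 0.0
```

View pics/w3c.png

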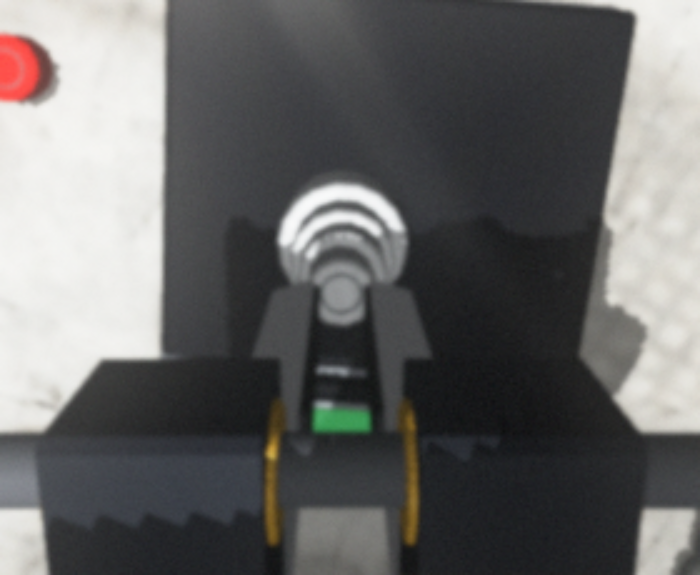

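```bash
python3 - <<'E'
from h import *
z=np.load('w3.npz');X=z['X'];im=z['im']
for r in (212,216,220,224,230,236):
    print(r,[tuple(X[r,c].round(0).astype(int)) for c in range(228,284,5)])
im2,d,p=cam('scene');Y=cloud(d,p)
save('s2.png',cv2.resize(im2[150:270,290:410],None,fx=4,fy=4))
E
```

```text
212 [(np.int64(548), np.int64(-210), np.int64(44)), (np.int64(550), np.int64(-215), np.int64(44)), (np.int64(570), np.int64(-217), np.int64(98)), (np.int64(590), np.int64(-216), np.int64(155)), (np.int64(585), np.int64(-221), np.int64(133)), (np.int64(586), np.int64(-224), np.int64(133)), (np.int64(588), np.int64(-228), np.int64(133)), (np.int64(589), np.int64(-231), np.int64(133)), (np.int64(597), np.int64(-231), np.int64(155)), (np.int64(588), np.int64(-241), np.int64(117)), (np.int64(570), np.int64(-260), np.int64(45)), (np.int64(572), np.int64(-266), np.int64(44))]
216 [(np.int64(543), np.int64(-212), np.int64(43)), (np.int64(588), np.int64(-210), np.int64(163)), (np.int64(589), np.int64(-213), np.int64(164)), (np.int64(590), np.int64(-216), np.int64(162)), (np.int64(582), np.int64(-222), np.int64(133)), (np.int64(583), np.int64(-226), np.int64(133)), (np.int64(648), np.int64(-200), np.int64(332)), (np.int64(586), np.int64(-233), np.int64(133)), (np.int64(597), np.int64(-231), np.int64(162)), (np.int64(598), np.int64(-234), np.int64(162)), (np.int64(599), np.int64(-237), np.int64
[... 1671 characters left out ...]
nt64(-233), np.int64(186)), (np.int64(599), np.int64(-235), np.int64(188)), (np.int64(600), np.int64(-238), np.int64(187))]
236 [(np.int64(587), np.int64(-210), np.int64(194)), (np.int64(589), np.int64(-212), np.int64(195)), (np.int64(590), np.int64(-215), np.int64(196)), (np.int64(590), np.int64(-218), np.int64(192)), (np.int64(531), np.int64(-241), np.int64(46)), (np.int64(533), np.int64(-247), np.int64(44)), (np.int64(535), np.int64(-252), np.int64(44)), (np.int64(538), np.int64(-257), np.int64(45)), (np.int64(595), np.int64(-230), np.int64(191)), (np.int64(597), np.int64(-232), np.int64(195)), (np.int64(598), np.int64(-234), np.int64(195)), (np.int64(600), np.int64(-237), np.int64(196))]
```

View pics/s2.png

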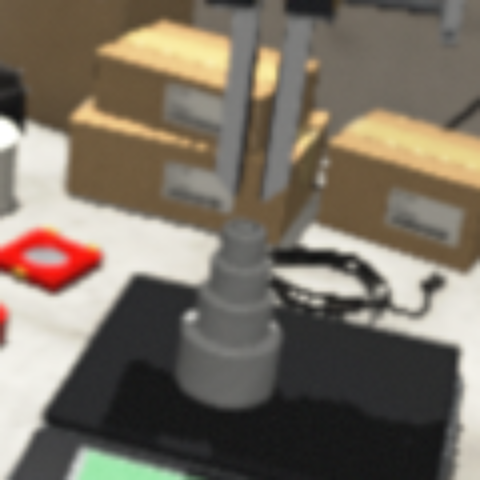

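```bash
python3 - <<'E'
from h import *
T=Rn.from_quat([.979185,.202968,0,0])
for n,e in [('w1',[579.8,-229.9,200.5]),('w2',[584.4,-229.6,127]),('w3',[583.7,-227.9,124.85])]:
    z=np.load(n+'.npz');X=z['X'];P=T.inv().apply(X.reshape(-1,3)-np.array(e))
    # tool frame
    m=(np.abs(P[:,0])<14)&(np.abs(P[:,1])<62)&(P[:,2]<-5)&(P[:,2]>-80)
    if n!='w1': m&=X.reshape(-1,3)[:,2]>138
    Q=P[m]
    for sg in (-1,1):
        S=Q[Q[:,1]*sg>0]; 
        print(n,sg,len(S),'tip z',np.percentile(S[:,2],[98,99.5,100]).round(1),'y inner',np.percentile(np.abs(S[:,1]),[1,99]).round(1),'x',np.percentile(S[:,0],[1,50,99]).round(1))
E
```

```text
w1 -1 1429 tip z [-30.7 -28.9 -26.7] y inner [46.2 58.4] x [-6.3  9.2 11.3]
w1 1 1379 tip z [-30.7 -29.2 -28. ] y inner [46.9 58.8] x [-6.   9.3 11.5]
w2 -1 1120 tip z [-30.4 -28.9 -27.6] y inner [28.5 40.4] x [-6.3 10.4 11.3]
w2 1 1110 tip z [-30.7 -28.9 -27.8] y inner [29.2 41.1] x [-6.2 10.3 11.3]
w3 -1 726 tip z [-32.4 -29.9 -28.7] y inner [ 5.6 17.6] x [-4.9 10.7 11.4]
w3 1 730 tip z [-32.4 -30.  -28.9] y inner [ 6.3 18.3] x [-4.8 10.7 11.4]
```

The fingertips sit about 27 mm behind the reported TCP in every picture, and nothing was touched. I'll open and go lower by that amount.

Emit:
jog_arm(motion=[0,0,0,0,0.45,0,0,0,0,0.45,0,0,0,0,0.45,0,0,1.2,0,0.45,0,0,2,0,0.45,0,0,2.4,0,0.45,0,0,2.4,0,0.45])

```text
t: 3.5
ee_pos: [583.1, -227.7, 99.7]
eef_rot: [0.979, 0.203, -0.001, -0.0]
force: [0.5, 0.3, 0.6]
grip_width: 42.4
grip_force: 0.0
```

```bash
cat >> h.py <<'E'
def tips(X,s,zmin):
    P=Rn.from_quat(s['eef_rot']).inv().apply(X.reshape(-1,3)-s['ee_pos'])
    m=(np.abs(P[:,0])<14)&(np.abs(P[:,1])<62)&(P[:,2]<5)&(P[:,2]>-80)&(X.reshape(-1,3)[:,2]>zmin); Q=P[m]
    for sg in (-1,1):
        S=Q[Q[:,1]*sg>0]; print(sg,len(S),'tip',np.percentile(S[:,2],[98,99.5,100]).round(1),'y',np.percentile(np.abs(S[:,1]),[1,99]).round(1),'x',np.percentile(S[:,0],[1,50,99]).round(1))
E
python3 - <<'E'
from h import *
s,im,d,X=look('w4');print(s['t'],s['ee_pos'],s['force'],s['grip_width'])
tips(X,s,136); print(disc(X,130,136,(584,-228),14))
im2,d,p=cam('scene');Y=cloud(d,p)
# scene cloud near the tool
P=Rn.from_quat(s['eef_rot']).inv().apply(Y.reshape(-1,3)-s['ee_pos']);m=(abs(P[:,0])<14)&(abs(abs(P[:,1])-26)<9)&(P[:,2]>-60)&(P[:,2]<5)
print('scene tip',np.percentile(P[m][:,2],[90,95,98,99.5]),m.sum())
save('s3.png',np.hstack([cv2.resize(im2[170:270,300:400],(400,400)),cv2.resize(im[140:240,205:305],(400,400))]))
E
```

```text
3.5 [ 583.08815894 -227.68684561   99.70764588] [0.48350989 0.32994402 0.60791289] 42.42549253303321
-1 908 tip [-37.7 -36.8 -36.4] y [20.6 32.5] x [-5.9 10.6 11.3]
1 905 tip [-38.1 -37.1 -36.5] y [21.3 33.3] x [-5.9 10.6 11.4]
(774, array([ 584.5, -227.8,  133.1]), (583.9, -228.0, 22.0))
scene tip [-30.38239416   1.21465263   2.36967237   4.65681321] 183
```

View pics/s3.png

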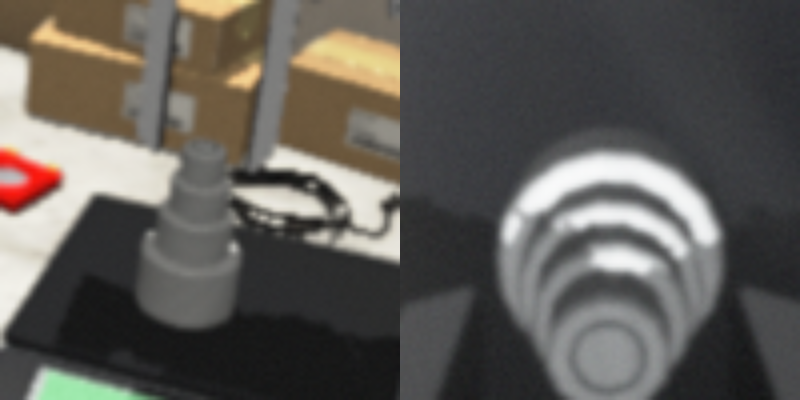

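Emit:
jog_arm(motion=[-0.1,0,0.25,0,0.45,-0.1,0.02,0.25,0,0.3,-0.1,0.02,0.25,0,0.15,-0.1,0.02,0.25,0,0.1,-0.1,0.02,0.25,0,0.1,-0.1,0.02,0.25,0,0.1,-0.1,0.02,0.25,0,0.1])

```text
t: 4.3
ee_pos: [582.9, -228.5, 98.4]
eef_rot: [0.979, 0.203, 0.0, 0.0]
force: [0.1, -1.0, 1.3]
grip_width: 20.8
grip_force: 30.0
```

Gripped at 20.8 mm with 30 N. I'll lift and move toward case_50, stopping short to look.

Emit:
jog_arm(motion=[0,0,-2,0,0.1,0,0,-5,0,0.1,1,-3,-7,0,0.1,3,-7,-7,0,0.1,5,-11,-7,0,0.1,7,-15.5,-7,0,0.1,8.5,-20,-7,0,0.1,10,-24,-7,0,0.1])

```text
t: 5.1
ee_pos: [578.6, 33.9, 168.4]
eef_rot: [0.979, 0.203, 0.0, -0.0]
force: [0.7, 0.4, 0.3]
grip_width: 20.8
grip_force: 30.0
```

Emit:
jog_arm(motion=[0.5,-2,0,0,0.1,0.5,-2.2,1,0,0.1,0.5,-2.2,1,0,0.1])

```text
t: 5.4
ee_pos: [574.2, 53.5, 157.0]
eef_rot: [0.979, 0.203, -0.001, 0.0]
force: [-0.3, -0.8, -1.8]
grip_width: 21.0
grip_force: 30.0
```

```bash
python3 - <<'E'
from h import *
s,im,d,X=look('w5');print(s['t'],s['ee_pos'],s['force'],s['grip_width'],s['grip_force'])
P=X.reshape(-1,3)
for lo,hi in [(120,190)]:
    print(disc(X,135,200,s['ee_pos'][:2],11.5))
m=(np.hypot(P[:,0]-622,P[:,1]-74)<45)&(P[:,2]>8.5)&(P[:,2]<15);Q=P[m]
print(cv2.minAreaRect(Q[:,:2].astype(np.float32)),np.median(Q[:,2]))
m=(np.hypot(P[:,0]-622,P[:,1]-74)<18)&(P[:,2]>2)&(P[:,2]<8);print(m.sum(),np.median(P[m],0),cv2.minEnclosingCircle(P[m][:,:2].astype(np.float32)))
E
```

```text
5.4 [574.20662329  53.49171068 157.02855968] [-0.33599543 -0.7887753  -1.81425102] 21.041890901358148 29.99979257583618
(827, array([576. ,  54.3, 191. ]), (574.6, 53.6, 22.6))
((624.7662963867188, 74.38257598876953), (55.59228515625, 60.06752014160156), 74.41265106201172) 10.88656286266616
430 [623.74810066  74.62622748   5.82141906] ((623.6674194335938, 74.03849792480469), 15.678178787231445)
```

View pics/w5.png

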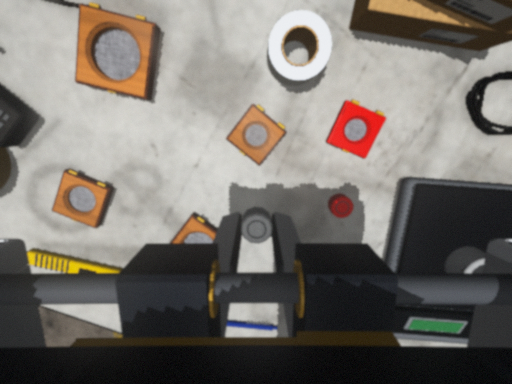

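The view shows the held weight at (257,228) and case_50 at (256,133), with the red decoy to its right at (355,130). I'll refine the in-hand offset and the well centre.

```bash
cat >> h.py <<'E'
def held(X,s,D,top=34.5):
    "held weight centre in tool frame (mm) from its top disc"
    P=Rn.from_quat(s['eef_rot']).inv().apply(X.reshape(-1,3)-s['ee_pos'])
    m=(abs(P[:,1])<D*.3)&(abs(P[:,0])<D*.8)&(abs(P[:,2]+top)<2.5);Q=P[m]
    # chord ends per y slice -> x centre
    lo,hi=np.percentile(Q[:,0],[1,99]); sl=Q[abs(Q[:,1])<3]
    print('held n',len(Q),'x range mid-slice',sl[:,0].min().round(1),sl[:,0].max().round(1),'z',np.median(Q[:,2]).round(1))
def well(X,im,c,zf,D,zt):
    "grey well floor, and case-top rim circle"
    P=X.reshape(-1,3); r=np.hypot(P[:,0]-c[0],P[:,1]-c[1]); H=cv2.cvtColor(im,cv2.COLOR_RGB2HSV).reshape(-1,3)
    for nm,m in [('floor',(r<D*.7)&(H[:,1]<70)&(P[:,2]<zt-1)),('orange',(r<D*1.15)&(H[:,1]>90)&(P[:,2]>zt-4))]:
        k=cv2.morphologyEx(m.reshape(im.shape[:2]).astype(np.uint8),cv2.MORPH_OPEN,np.ones((3,3)))
        Q=P[k.ravel()>0]; h=cv2.convexHull(Q[:,:2].astype(np.float32))
        M=cv2.moments(h); print(nm,len(Q),'hull centroid',round(M['m10']/M['m00'],1),round(M['m01']/M['m00'],1),'eq dia',round(2*np.sqrt(M['m00']/np.pi),1),cv2.minAreaRect(h),np.median(Q[:,2]).round(1))
E
python3 - <<'E'
from h import *
z=np.load('w5.npz');X,im=z['X'],z['im'];s=env.sense()
held(X,s,22); well(X,im,(623.7,74.3),6,28,12)
print('other cases'); well(X,im,(454,252),7,36,14); well(X,im,(641,259),8,56,20)
E
```

```text
held n 554 x range mid-slice -10.4 11.7 z -34.3
floor 365 hull centroid 623.5 74.9 eq dia 26.6 ((623.519287109375, 74.85746765136719), (26.081819534301758, 26.798410415649414), 69.36254119873047) 5.7
orange 1942 hull centroid 623.5 74.3 eq dia 59.9 ((622.6309814453125, 74.04261016845703), (54.80232238769531, 58.93428039550781), 73.1170883178711) 11.6
other cases
floor 520 hull centroid 453.5 254.3 eq dia 34.2 ((453.6162109375, 254.56088256835938), (33.64704513549805, 34.20012283325195), 3.7858469486236572) 6.0
orange 1394 hull centroid 456.3 252.7 eq dia 69.7 ((456.281494140625, 252.72222900390625), (60.73776626586914, 65.5727310180664), 89.01117706298828) 12.3
floor 1812 hull centroid 643.4 261.9 eq dia 53.8 ((642.635009765625, 261.5329284667969), (54.49171829223633, 53.049110412597656), 28.960533142089844) 7.4
orange 3515 hull centroid 644.8 259.9 eq dia 94.6 ((645.2142333984375, 259.85333251953125), (86.66487884521484, 83.17575073242188), 11.06618881225586) 18.7
```

Emit:
jog_arm(motion=[3,0.03,2,0,0.1,5.3,0.03,5,0,0.1,5.3,0.03,9,0,0.1,5.3,0.03,12,0,0.1,5.3,0.03,13.8,0,0.1,5.3,0.03,14.8,0,0.1,5.3,0.03,15.2,0,0.1,5.3,0.03,15.2,0,0.1])

```text
t: 6.25
ee_pos: [624.2, 73.8, 6.6]
eef_rot: [0.979, 0.203, 0.0, 0.0]
force: [-0.1, 0.1, -0.4]
grip_width: 20.6
grip_force: 30.0
```

```bash
python3 - <<'E'
from h import *
s,im,d,X=look('w6');print(s['t'],s['ee_pos'],s['force'],s['grip_width'])
held(X,s,22); print(shift([622.9,74.3,-12.6]))
# check: case edges vs finger; orange outline
well(X,im,(623.5,74.6),6,28,12)
im2,_,_=cam('scene')
save('p6.png',np.hstack([cv2.resize(im[130:250,195:315],(400,400),interpolation=2),cv2.resize(im2[170:240,220:290],(400,400),interpolation=2)]))
E
```

```text
6.25 [624.15010401  73.80126929   6.62017693] [-0.07334556  0.11902691 -0.40797176] 20.609179501601226
held n 565 x range mid-slice -10.1 11.7 z -34.7
[-0.13 -0.09  1.97]
floor 301 hull centroid 628.6 77.7 eq dia 17.9 ((629.4214477539062, 78.0309829711914), (12.442611694335938, 25.336135864257812), 28.791278839111328) 5.7
orange 4626 hull centroid 625.1 75.5 eq dia 60.8 ((626.858154296875, 76.62725830078125), (58.445960998535156, 58.51106643676758), 73.54722595214844) 152.5
```

View pics/p6.png

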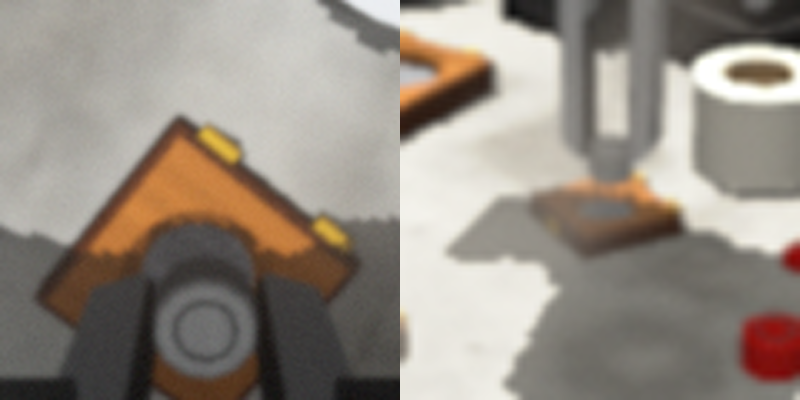

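The weight hangs upright over the well. I'll lower it.

Emit:
jog_arm(motion=[-0.1,-0.07,0.8,0,0.1,-0.1,-0.07,1.2,0,0.1,-0.1,-0.07,1.4,0,0.1,-0.1,-0.07,1.6,0,0.1,-0.1,-0.07,1.75,0,0.1,-0.1,-0.07,1.85,0,0.1,-0.1,-0.07,1.85,0,0.1])

```text
t: 7.05
ee_pos: [622.6, 74.7, -12.3]
eef_rot: [0.979, 0.203, -0.0, -0.0]
force: [-0.1, 0.3, -0.8]
grip_width: 21.0
grip_force: 30.0
```

Emit:
jog_arm(motion=[0,0,0.08,0,0.1,0,0,0.14,0,0.1,0,0,0.14,0,0.1])

```text
t: 7.35
ee_pos: [622.8, 74.8, -12.7]
eef_rot: [0.979, 0.203, 0.0, 0.0]
force: [-3.4, -1.3, 12.5]
grip_width: 20.2
grip_force: 30.0
```

Contact with the floor at 12.5 N. I'll release a little and rise.

Emit:
jog_arm(motion=[0,0,-0.1,0,0.1,0,0,-0.1,0,0.35,0,0,-0.1,0,0.35,0,0,-0.1,0,0.35,0,0,-2,0,0.45,0,0,-6,0,0.5,0,0,-10,0,0.5,-2,0,-14,0,0.5])

```text
t: 8.15
ee_pos: [605.1, 67.8, 127.7]
eef_rot: [0.979, 0.203, 0.0, -0.0]
force: [0.8, -0.7, -0.6]
grip_width: 46.9
grip_force: 0.0
```

```bash
python3 - <<'E'
from h import *
s,im,d,X=look('w7');print(s['t'],s['ee_pos'],s['grip_width'])
print(disc(X,19,26,(623.5,74.6),15)); well(X,im,(623.5,74.6),6,28,12)
print(shift([584,-228.9,160]),s['q'])
E
```

```text
8.15 [605.08867002  67.75011627 127.72462751] 46.87800364439231
(278, array([624.3,  74.5,  22.2]), (623.9, 74.2, 21.7))
floor 59 hull centroid 627.2 83.7 eq dia 11.5 ((627.4352416992188, 84.11973571777344), (6.522839069366455, 20.98653793334961), 65.58015441894531) 5.8
orange 5038 hull centroid 624.1 75.1 eq dia 59.4 ((623.782958984375, 75.72282409667969), (54.90243911743164, 57.06438446044922), 75.70531463623047) 274.3
[-13.62  26.27  -2.61] [ 0.00906919  0.38169111 -0.28564127  1.79253921  0.12538925  0.98439334
 -1.48766705]
```

The 50 g weight is seated: its top reads 22.2 (the camera reads about 0.9 low) and it is within 1 mm of the well axis. Now the 100 g weight.

Emit:
jog_arm(motion=[-2,4,-1,0,0.5,-4,8.5,-1,0,0.5,-6.5,13,-1,0,0.5,-9,17,-1,0,0.5,-11.5,21.5,-1,0,0.5,-13.6,26.2,-1,0,0.5,-13.6,26.2,-1,0,0.5,-13.6,26.2,-1,0,0.5])

```text
t: 9.0
ee_pos: [583.1, -229.3, 136.1]
eef_rot: [0.979, 0.201, -0.0, -0.0]
force: [1.2, 1.5, -0.3]
grip_width: 47.3
grip_force: 0.0
```

```bash
python3 - <<'E'
from h import *
s,im,d,X=look('w8');print(s['t'],s['ee_pos'],s['grip_width'])
print(disc(X,113,121,(584,-229),22)); print(disc(X,95,102,(584,-229),25)); print(shift([583.6,-228.9,80.4]))
E
```

```text
9.0 [ 583.05571617 -229.2742703   136.05522675] 47.287701331731526
(890, array([ 584.5, -228.6,  116.1]), (584.0, -229.0, 29.9))
(316, array([ 591.3, -225.4,   98. ]), (583.3, -229.0, 37.8))
[-0.05  0.15  5.57]
```

```bash
cat >> h.py <<'E'
T0=Rn.from_quat([.979185,.202968,0,0])
def rel(X,c,zmin):
    "target world xy -> tool-axis offset (mm) from finger centre as the camera sees it (x: front face-8... nominal 10.7)"
    P=T0.inv().apply(X.reshape(-1,3)-np.r_[c,0]); z=X.reshape(-1,3)[:,2]
    m=(abs(P[:,0])<25)&(abs(P[:,1])<65)&(z>zmin)&(z<zmin+40); Q=P[m]
    a=Q[Q[:,1]>0];b=Q[Q[:,1]<0]
    yi=(np.percentile(a[:,1],2)+np.percentile(b[:,1],98))/2
    print('finger centre rel target: y',yi.round(1),'x',(np.percentile(Q[:,0],97)-10.9).round(1),'n',len(a),len(b))
E
python3 - <<'E'
from h import *
X=np.load('w8.npz')['X']; rel(X,(584,-229),170)
for i in range(4): print(env.sense()['ee_pos'].round(2))
X=np.load('w4.npz')['X']; rel(X,(583.9,-228),140)
E
```

```text
finger centre rel target: y 0.2 x -0.6 n 792 786
[ 583.48 -227.38  136.13]
[ 583.48 -227.38  136.13]
[ 583.48 -227.38  136.13]
[ 583.48 -227.38  136.13]
finger centre rel target: y -0.2 x -0.2 n 858 861
```

Emit:
jog_arm(motion=[0.05,0,2.5,0,0.5,0.05,0,4.5,0,0.5,0.05,0,5.3,0,0.5,0.05,0,5.6,0,0.45,0.05,0,5.6,0,0.2,0.05,0,5.6,0,0.15,0.05,0,5.6,0,0.15,0.05,0,5.6,0,0.15])

```text
t: 9.85
ee_pos: [584.7, -227.5, 81.3]
eef_rot: [0.979, 0.203, 0.001, 0.0]
force: [-0.1, 1.5, 5.2]
grip_width: 28.7
grip_force: 30.0
```

Emit:
jog_arm(motion=[0,0,-2,0,0.15,0,0,-5,0,0.15,0,-2,-7.5,0,0.15,0,-7,-7.5,0,0.15,0.5,-12,-7.5,0,0.15,1,-17,-7.5,0,0.15,1.5,-22,-7.5,0,0.15,2,-27,-7.5,0,0.15])

```text
t: 10.65
ee_pos: [494.6, 28.8, 155.8]
eef_rot: [0.979, 0.203, 0.0, 0.0]
force: [1.6, 0.7, -0.7]
grip_width: 28.9
grip_force: 30.0
```

Emit:
jog_arm(motion=[0,-5,0,0,0.15,0,-10,0,0,0.15,0,-15,0,0,0.15,0,-19,0,0,0.15,0,-21.5,0,0,0.15,0,-22.3,0,0,0.15,0,-22.3,0,0,0.15])

```text
t: 11.35
ee_pos: [406.6, 232.4, 155.6]
eef_rot: [0.979, 0.204, 0.0, -0.0]
force: [1.0, 0.3, -0.7]
grip_width: 28.8
grip_force: 30.0
```

```bash
cat >> h.py <<'E'
def dest(X,im,s,D,c,zt,top=34.5):
    "tool-axis shift (mm) from held weight to well, camera frame only"
    Rt=T0.inv().apply; P=Rt(X.reshape(-1,3)-s['ee_pos'])
    m=(abs(P[:,1])<D*.25)&(abs(P[:,0])<D*.85)&(abs(P[:,2]+top)<3)
    Q=X.reshape(-1,3)[m]; zz=np.median(Q[:,2]); Q=Q[abs(Q[:,2]-zz)<2]
    q=Rt(Q); sl=q[abs(q[:,1]-Rt(s['ee_pos'])[1])<4]; xc=(sl[:,0].min()+sl[:,0].max())/2; print('held: top z',zz.round(1),'chord',(sl[:,0].max()-sl[:,0].min()).round(1))
    F=Rt(X.reshape(-1,3)-s['ee_pos']); m=(abs(F[:,0])<14)&(F[:,2]<-50)&(F[:,2]>-80)&(abs(F[:,1])<60); f=Rt(X.reshape(-1,3)[m]); y0=Rt(s['ee_pos'])[1]
    yc=(np.percentile(f[f[:,1]>y0,1],2)+np.percentile(f[f[:,1]<y0,1],98))/2
    P=X.reshape(-1,3); r=np.hypot(P[:,0]-c[0],P[:,1]-c[1]); H=cv2.cvtColor(im,cv2.COLOR_RGB2HSV).reshape(-1,3)
    k=cv2.morphologyEx(((r<D*.8+4)&(H[:,1]<75)&(P[:,2]<zt-1)).reshape(im.shape[:2]).astype(np.uint8),cv2.MORPH_OPEN,np.ones((3,3)))
    n,l,st,_=cv2.connectedComponentsWithStats(k); l=l.ravel(); j=1+np.argmax(st[1:,4]); W=P[l==j]
    h=cv2.convexHull(W[:,:2].astype(np.float32)); M=cv2.moments(h); w=np.array([M['m10']/M['m00'],M['m01']/M['m00'],0])
    print('well',w.round(1),'eq dia',round(2*np.sqrt(M['m00']/np.pi),1),'z',np.median(W[:,2]).round(1))
    wt=Rt(w); print('shift mm: x',(wt[0]-xc).round(1),'y',(wt[1]-yc).round(1))
E
python3 - <<'E'
from h import *
z=np.load('w5.npz'); dest(z['X'],z['im'],{'ee_pos':np.array([574.2,53.5,157.])},22,(623.7,74.3),12)
s,im,d,X=look('w9');print(s['t'],s['ee_pos'],s['grip_width'],s['grip_force'])
dest(X,im,s,30,(454,253),14)
E
```

```text
held: top z 191.8 chord 21.0
well [623.4  74.9   0. ] eq dia 27.0 z 5.7
shift mm: x 52.5 y -0.5
11.35 [406.57434328 232.41094033 155.6248786 ] 28.75568732454661 29.99969869852066
held: top z 190.5 chord 29.9
well [454.3 253.6   0. ] eq dia 34.8 z 6.7
shift mm: x 53.5 y -0.8
```

View pics/w9.png

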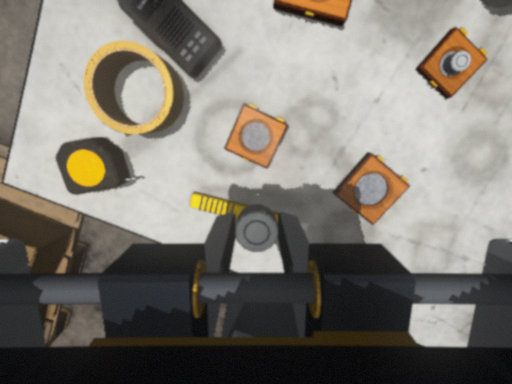

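The 100 g weight is held at (257,230), and case_100 at (256,135) is the right one by size. In the background the 50 g weight sits in its case at (457,62). I'll go in.

Emit:
jog_arm(motion=[3,-0.07,2,0,0.15,5.3,-0.07,5,0,0.15,5.3,-0.07,9,0,0.15,5.3,-0.07,12,0,0.15,5.3,-0.07,14,0,0.15,5.3,-0.07,15,0,0.15,5.3,-0.07,15.2,0,0.15,5.3,-0.07,15.2,0,0.15])

```text
t: 12.2
ee_pos: [455.8, 253.1, 4.0]
eef_rot: [0.979, 0.202, 0.0, 0.0]
force: [0.1, -0.2, -0.5]
grip_width: 28.7
grip_force: 30.0
```

Emit:
jog_arm(motion=[0,0,0.4,0,0.15,0,0,0.7,0,0.15,0,0,0.9,0,0.15,0,0,1.05,0,0.15,0,0,1.15,0,0.15,0,0,1.25,0,0.15])

```text
t: 12.8
ee_pos: [455.1, 253.6, -9.1]
eef_rot: [0.979, 0.203, 0.0, -0.0]
force: [-0.2, 0.2, -1.3]
grip_width: 28.6
grip_force: 30.0
```

Emit:
jog_arm(motion=[0,0,0.07,0,0.15,0,0,0.13,0,0.15,0,0,0.18,0,0.15])

```text
t: 13.1
ee_pos: [455.2, 253.6, -10.8]
eef_rot: [0.979, 0.203, 0.0, -0.0]
force: [-3.5, -1.6, 9.3]
grip_width: 28.9
grip_force: 30.0
```

Emit:
jog_arm(motion=[0,0,-0.08,0,0.15,0,0,-0.08,0,0.42,0,0,-0.08,0,0.42,0,0,-0.08,0,0.42,0,0,-2,0,0.5,0,0,-6,0,0.55,0,0,-10,0,0.6,-1.5,0,-14,0,0.6])

```text
t: 13.9
ee_pos: [441.9, 248.1, 130.7]
eef_rot: [0.979, 0.203, 0.0, -0.0]
force: [-0.1, 0.2, 0.6]
grip_width: 56.6
grip_force: 0.0
```

```bash
python3 - <<'E'
from h import *
s,im,d,X=look('w10');print(s['t'],s['ee_pos'],s['grip_width'])
print(disc(X,21,28,(454.3,253.6),18)); well(X,im,(454,253.6),6,36,14)
print(shift([583.5,-229.2,130]))
E
```

```text
13.9 [441.88345629 248.10458191 130.65905986] 56.60985688291881
(507, array([454.6, 252.4,  24.2]), (454.2, 252.1, 30.0))
floor 116 hull centroid 460.3 261.9 eq dia 19.3 ((460.92755126953125, 262.7364501953125), (12.419163703918457, 31.710552215576172), 54.70493698120117) 6.6
orange 5803 hull centroid 456.0 253.7 eq dia 71.1 ((455.423828125, 253.59722900390625), (69.52769470214844, 65.04000091552734), 89.00508117675781) 276.9
[-6.02 49.5   0.57]
```

The 100 g weight is seated (top at 24.2, about 1.5 mm off axis). Going back for the 200 g.

Emit:
jog_arm(motion=[-0.5,5,0,0,0.6,-1,10,0,0,0.6,-2,15,0,0,0.6,-2.5,20,0,0,0.6,-3,25,0,0,0.6,-4,30,0,0,0.6,-4.5,35,0,0,0.6,-5,40,0,0,0.6])

```text
t: 14.75
ee_pos: [553.6, -138.2, 129.3]
eef_rot: [0.979, 0.203, 0.0, 0.0]
force: [0.9, 0.7, 0.2]
grip_width: 56.3
grip_force: 0.0
```

```bash
python3 - <<'E'
from h import *
print(shift([583.5,-229.2,120]))
E
```

```text
[-0.87  9.54  0.93]
```

Emit:
jog_arm(motion=[-0.5,5,0.5,0,0.6,-0.8,8.5,0.9,0,0.6,-0.85,9.5,0.9,0,0.6,-0.85,9.5,0.9,0,0.6,-0.85,9.5,0.9,0,0.6])

```text
t: 15.25
ee_pos: [583.3, -225.0, 120.1]
eef_rot: [0.979, 0.204, -0.0, -0.0]
force: [0.0, 0.2, 0.1]
grip_width: 56.3
grip_force: 0.0
```

```bash
python3 - <<'E'
from h import *
s,im,d,X=look('w11');print(s['t'],s['ee_pos'],s['grip_width'])
n,a,c=disc(X,95,102,(583.5,-229),27);print(n,a,c); print(disc(X,73,80,(583,-229),34)); rel(X,c[:2],150)
E
```

```text
15.25 [ 583.25781565 -225.00317531  120.05701351] 56.26956489486284
1408 [ 583.9 -228.8   98.2] (583.1, -229.0, 37.9)
(580, array([ 593.1, -224.6,   76.1]), (583.0, -229.2, 49.8))
finger centre rel target: y -3.2 x 2.0 n 764 781
```

Emit:
jog_arm(motion=[-0.2,0.32,2.5,0,0.6,-0.2,0.32,4.5,0,0.6,-0.2,0.32,5.5,0,0.6,-0.2,0.32,5.9,0,0.5,-0.2,0.32,5.9,0,0.25,-0.2,0.32,5.9,0,0.25,-0.2,0.32,5.9,0,0.25,-0.2,0.32,5.9,0,0.25])

```text
t: 16.1
ee_pos: [583.3, -230.3, 61.9]
eef_rot: [0.979, 0.203, 0.001, 0.0]
force: [-0.9, 2.0, 3.9]
grip_width: 37.1
grip_force: 30.0
```

Emit:
jog_arm(motion=[0,0,-2,0,0.25,0,0,-5,0,0.25,0,-2,-8,0,0.25,-0.3,-7,-9,0,0.25,-0.6,-12,-9,0,0.25,-1,-17,-9,0,0.25,-1.3,-22,-9,0,0.25,-1.6,-25.3,-9,0,0.25])

```text
t: 16.9
ee_pos: [466.0, -2.0, 151.5]
eef_rot: [0.979, 0.204, 0.0, 0.0]
force: [-0.3, 0.6, -2.6]
grip_width: 37.2
grip_force: 30.0
```

Emit:
jog_arm(motion=[0,0,0,0,0.25,0,0,0,0,0.25])

```text
t: 17.1
ee_pos: [467.6, -4.2, 151.6]
eef_rot: [0.979, 0.204, 0.0, 0.0]
force: [-0.7, -0.1, -2.3]
grip_width: 36.8
grip_force: 30.0
```

```bash
python3 - <<'E'
from h import *
s,im,d,X=look('w12');print(s['t'],s['ee_pos'],s['grip_width'],s['grip_force'])
dest(X,im,s,38,(451,87),16,top=37)
well(X,im,(452,87),7,44,16)
E
```

```text
17.1 [467.63120731  -4.22967188 151.6334492 ] 36.779961930739 29.99828338623047
held: top z 188.0 chord 37.6
well [452.   87.8   0. ] eq dia 42.4 z 6.5
shift mm: x 21.8 y -91.0
floor 895 hull centroid 452.1 88.0 eq dia 42.2 ((451.99127197265625, 87.91554260253906), (41.46308898925781, 42.17980194091797), 23.457998275756836) 6.5
orange 1886 hull centroid 454.0 86.8 eq dia 78.1 ((454.254150390625, 86.9569091796875), (67.85955047607422, 72.95516967773438), 75.43505859375) 14.8
```

View pics/w12.png

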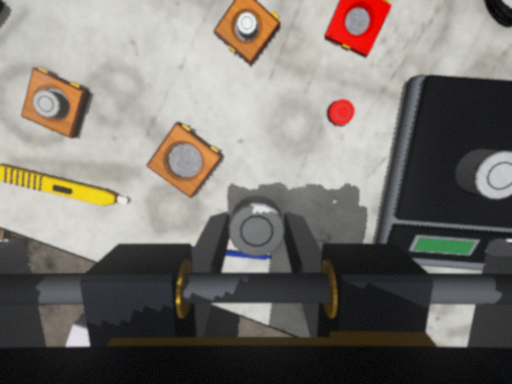

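The 200 g weight is held at (257,228) and case_200 is at (185,158). The 50 g (247,25) and 100 g (50,102) weights are in their cases.

Emit:
jog_arm(motion=[1,-4.5,1,0,0.25,2.15,-9,2,0,0.25,2.15,-9.1,5,0,0.25,2.15,-9.1,9,0,0.25,2.15,-9.1,12,0,0.25,2.15,-9.1,13.5,0,0.25,2.15,-9.1,14.3,0,0.25,2.15,-9.1,14.3,0,0.25])

```text
t: 17.95
ee_pos: [451.1, 86.9, 7.4]
eef_rot: [0.979, 0.202, -0.001, -0.0]
force: [0.2, 0.1, -1.8]
grip_width: 37.2
grip_force: 30.0
```

```bash
python3 - <<'E'
from h import *
s,im,d,X=look('w13');print(s['t'],s['ee_pos'])
dest(X,im,s,38,(452,87.9),16,top=37)
save('p13.png',cv2.resize(im[120:270,170:345],None,fx=3,fy=3))
E
```

```text
17.95 [451.0790727   86.87474356   7.38595549]
held: top z 43.8 chord 37.0
well [459.9  92.2   0. ] eq dia 30.3 z 6.6
shift mm: x 9.6 y -1.8
```

View pics/p13.png

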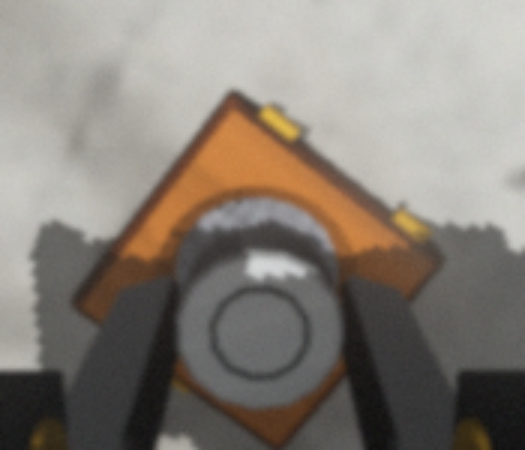

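Emit:
jog_arm(motion=[0,-0.04,0.5,0,0.25,0,-0.04,0.9,0,0.25,0,-0.04,1.2,0,0.25,0,-0.04,1.35,0,0.25,0,-0.04,1.45,0,0.25,0,-0.04,1.52,0,0.25])

```text
t: 18.6
ee_pos: [451.0, 87.9, -7.1]
eef_rot: [0.979, 0.203, 0.0, -0.0]
force: [0.8, -0.3, -1.4]
grip_width: 37.4
grip_force: 30.0
```

Emit:
jog_arm(motion=[0,0,0.05,0,0.25,0,0,0.1,0,0.25])

```text
t: 18.8
ee_pos: [451.0, 88.0, -8.0]
eef_rot: [0.979, 0.203, 0.0, -0.0]
force: [0.8, 0.4, -2.0]
grip_width: 37.2
grip_force: 30.0
```

Emit:
jog_arm(motion=[0,0,0.05,0,0.25,0,0,0.1,0,0.25,0,0,0.1,0,0.25])

```text
t: 19.1
ee_pos: [451.1, 88.0, -8.3]
eef_rot: [0.979, 0.203, 0.0, 0.0]
force: [-6.5, -0.8, 20.4]
grip_width: 37.0
grip_force: 30.0
```

Seated on the floor at 20 N. Releasing.

Emit:
jog_arm(motion=[0,0,-0.1,0,0.25,0,0,-0.1,0,0.5,0,0,-0.1,0,0.5,0,0,-0.1,0,0.5,0,0,-2,0,0.6,0,0,-6,0,0.7,0,0,-10,0,0.75,0,2,-13,0,0.75])

```text
t: 19.9
ee_pos: [458.8, 71.4, 123.2]
eef_rot: [0.979, 0.205, 0.001, -0.0]
force: [0.9, -0.1, -0.5]
grip_width: 70.2
grip_force: 0.0
```

```bash
python3 - <<'E'
from h import *
s,im,d,X=look('w14');print(s['t'],s['ee_pos'],s['grip_width'])
print(disc(X,25,32,(452,88),22)); well(X,im,(452,88),6,44,16)
print(shift([583,-229.2,115]))
E
```

```text
19.9 [458.79918771  71.39771874 123.21974233] 70.15151526129105
(856, array([452.3,  87.5,  28.1]), (451.9, 87.2, 37.8))
floor 136 hull centroid 465.6 90.2 eq dia 21.1 ((466.6979064941406, 90.21683502197266), (12.57715892791748, 36.90283966064453), 11.741546630859375) 6.8
orange 4473 hull centroid 455.3 86.7 eq dia 80.2 ((456.84588623046875, 86.69015502929688), (68.96480560302734, 80.59365844726562), 77.50626373291016) 262.8
[-0.72 32.05  1.26]
```

The 200 g weight is seated (top at 28.1, within 1 mm). Now the 500 g.

Emit:
jog_arm(motion=[0,5,0,0,0.75,-0.2,10,0,0,0.75,-0.3,15,0,0,0.75,-0.5,20,0,0,0.75,-0.6,25,0,0,0.75,-0.7,29.5,0.5,0,0.75,-0.7,32,1,0,0.75,-0.7,32,1,0,0.75])

```text
t: 20.75
ee_pos: [579.4, -230.8, 109.2]
eef_rot: [0.98, 0.201, -0.001, 0.0]
force: [-0.1, 0.7, -0.2]
grip_width: 70.7
grip_force: 0.0
```

Emit:
jog_arm(motion=[0,0,0,0,0.75,0,0,0,0,0.75])

```text
t: 20.95
ee_pos: [579.5, -225.6, 110.8]
eef_rot: [0.979, 0.204, -0.0, -0.0]
force: [0.0, -0.6, -0.3]
grip_width: 70.5
grip_force: 0.0
```

```bash
python3 - <<'E'
from h import *
s,im,d,X=look('w15');print(s['t'],s['ee_pos'],s['grip_width'])
n,a,c=disc(X,73,80,(583,-229),34);print(n,a,c); rel(X,c[:2],140)
E
```

```text
20.95 [ 579.51033248 -225.57814959  110.82274952] 70.51915490608502
2235 [ 583.6 -229.    76.2] (582.7, -229.6, 50.4)
finger centre rel target: y -4.5 x -1.0 n 827 833
```

Emit:
jog_arm(motion=[0.1,0.45,2.5,0,0.75,0.1,0.45,5,0,0.75,0.1,0.45,7,0,0.75,0.1,0.45,7.7,0,0.7,0.1,0.45,7.85,0,0.45,0.1,0.45,7.85,0,0.4,0.1,0.45,7.85,0,0.4,0.1,0.45,7.85,0,0.4])

```text
t: 21.8
ee_pos: [582.9, -230.4, 33.4]
eef_rot: [0.979, 0.203, 0.001, 0.0]
force: [-1.5, 3.0, 4.9]
grip_width: 49.3
grip_force: 30.0
```

Emit:
jog_arm(motion=[0,0,-1.5,0,0.4,0,0,-4,0,0.4,0.5,-1,-7.5,0,0.4,1.5,-3.5,-10.5,0,0.4,3,-7,-11,0,0.4,5,-11.5,-11,0,0.4,7,-16,-11,0,0.4,9,-20.5,-11,0,0.4])

```text
t: 22.6
ee_pos: [583.2, -5.3, 143.8]
eef_rot: [0.979, 0.203, 0.0, 0.0]
force: [0.7, 0.6, -5.2]
grip_width: 49.3
grip_force: 30.0
```

Emit:
jog_arm(motion=[2,-4.5,0,0,0.4,4,-9,0,0,0.4,6,-13.5,0,0,0.4,8,-18,0,0,0.4,9,-21,0,0,0.4,9.4,-22.1,0,0,0.4,9.4,-22.1,0,0,0.4,9.4,-22.1,0,0,0.4])

```text
t: 23.4
ee_pos: [582.2, 232.1, 142.8]
eef_rot: [0.979, 0.203, 0.0, 0.0]
force: [1.0, -0.2, -4.7]
grip_width: 49.5
grip_force: 30.0
```

```bash
python3 - <<'E'
from h import *
s,im,d,X=look('w16');print(s['t'],s['ee_pos'],s['grip_width'],s['grip_force'])
dest(X,im,s,50,(642,260),20,top=43.5); well(X,im,(642,260),8,56,20)
E
```

```text
23.4 [582.15633328 232.11175959 142.83860556] 49.45346193979229 29.995453655719757
held: top z 185.7 chord 49.7
well [643.3 260.    0. ] eq dia 54.9 z 7.6
shift mm: x 66.6 y -1.6
floor 1691 hull centroid 643.2 259.9 eq dia 54.8 ((643.140625, 259.8534240722656), (54.00536346435547, 54.50096130371094), 23.320775985717773) 7.6
orange 7553 hull centroid 637.2 255.3 eq dia 105.0 ((637.2606201171875, 257.4024963378906), (110.48054504394531, 92.34086608886719), 20.73588752746582) 286.6
```

View pics/w16.png

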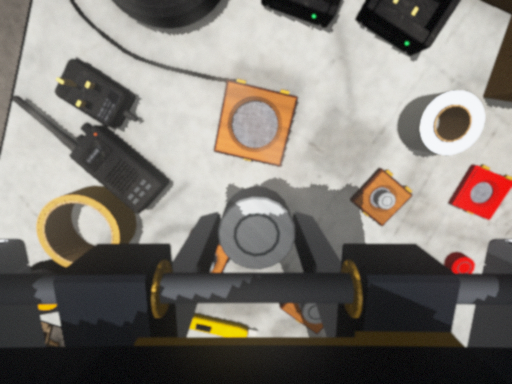

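The 500 g weight is held at (257,233) and case_500 is at (255,124).

Emit:
jog_arm(motion=[3,-0.08,1,0,0.4,5.5,-0.16,3,0,0.4,6.6,-0.16,6,0,0.4,6.6,-0.16,9,0,0.4,6.6,-0.16,11.5,0,0.4,6.6,-0.16,12.8,0,0.4,6.6,-0.16,13.1,0,0.4,6.6,-0.16,13.1,0,0.4])

```text
t: 24.25
ee_pos: [642.4, 260.6, 12.1]
eef_rot: [0.979, 0.203, 0.0, 0.0]
force: [0.0, 0.9, -4.1]
grip_width: 49.3
grip_force: 30.0
```

```bash
python3 - <<'E'
from h import *
s,im,d,X=look('w17');print(s['t'],s['ee_pos'],s['force'])
dest(X,im,s,50,(643.2,260),20,top=43.5)
P=T0.inv().apply(X.reshape(-1,3)-s['ee_pos']);m=(abs(P[:,1])<15)&(abs(P[:,0])<42)&(abs(P[:,2]+43)<3);print('held centre cam',disc(X,50,58,s['ee_pos'][:2],26))
E
```

```text
24.25 [642.35508398 260.57610984  12.06337295] [ 0.03996088  0.87012608 -4.09500953]
held: top z 54.9 chord 49.6
well [654.4 265.6   0. ] eq dia 36.0 z 7.7
shift mm: x 12.5 y -0.1
held centre cam (4484, array([644. , 260.9,  54.8]), (643.5, 260.7, 51.8))
```

Held centre (643.5,260.7) against the well (643.2,260), so it is aligned. There are 15.7 mm left to go.

Emit:
jog_arm(motion=[0,0.04,0.5,0,0.4,0,0.04,0.9,0,0.4,0,0.04,1.2,0,0.4,0,0.04,1.35,0,0.4,0,0.04,1.45,0,0.4,0,0.04,1.5,0,0.4])

```text
t: 24.9
ee_pos: [642.0, 260.9, -3.5]
eef_rot: [0.979, 0.203, 0.0, -0.0]
force: [-2.2, -1.2, 1.8]
grip_width: 49.4
grip_force: 30.0
```

Emit:
jog_arm(motion=[0,0,0.05,0,0.4,0,0,0.1,0,0.4])

```text
t: 25.1
ee_pos: [642.0, 260.9, -3.6]
eef_rot: [0.979, 0.203, 0.0, 0.0]
force: [-7.4, -2.9, 14.3]
grip_width: 49.3
grip_force: 30.0
```

Emit:
jog_arm(motion=[0,0,-0.1,0,0.4,0,0,-0.1,0,0.65,0,0,-0.1,0,0.65,0,0,-0.1,0,0.65,0,0,-2,0,0.75,0,0,-6,0,0.8,0,0,-10,0,0.8,-4,0,-14,0,0.8])

```text
t: 25.9
ee_pos: [611.7, 248.2, 134.0]
eef_rot: [0.979, 0.203, 0.002, -0.001]
force: [0.8, -0.7, 1.1]
grip_width: 75.4
grip_force: 0.0
```

Emit:
jog_arm(motion=[-4,2,-3,0,0.8,-5,5,-6,0,0.8,-5,5,-6,0,0.8,-5,5,-6,0,0.8])

```text
t: 26.3
ee_pos: [584.2, 180.5, 193.0]
eef_rot: [0.979, 0.202, 0.002, -0.0]
force: [0.5, 0.4, -0.4]
grip_width: 75.4
grip_force: 0.0
```

```bash
python3 - <<'E'
from h import *
s,im,d,X=look('w18');print(s['t'],s['ee_pos'],s['force'],s['grip_force'])
print(500,disc(X,36,43,(643,260),30)); well(X,im,(643.2,260),8,56,20)
for n,c,lo in [(50,(623.5,74.6),20),(100,(454.3,253.6),22),(200,(452,88),26)]:
    try: print(n,disc(X,lo,lo+6,c,n**.37*4+8))
    except Exception as e: print(n,'not seen')
E
```

```text
26.3 [584.22160467 180.46644952 193.04785866] [ 0.46535991  0.38311241 -0.44395242] 0.0
500 (1254, array([643. , 259.8,  39.1]), (642.7, 259.7, 49.5))
floor 27 hull centroid 654.7 238.6 eq dia 10.8 ((654.7671508789062, 238.1106719970703), (23.7243595123291, 4.871158599853516), 26.314014434814453) 7.5
orange 3039 hull centroid 641.1 256.2 eq dia 100.8 ((637.089599609375, 253.16297912597656), (104.0943374633789, 92.4501953125), 10.404091835021973) 19.3
50 (186, array([624. ,  74.9,  22.4]), (624.0, 74.6, 21.5))
100 (11, array([458.2, 265.2,  23.3]), (458.5, 264.9, 12.9))
200 (67, array([465.7,  93.6,  28.2]), (463.0, 92.7, 28.3))
```

View pics/w18.png

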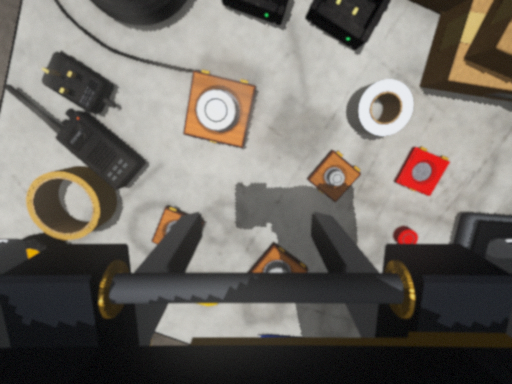

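All four weights are seated: 500 g at (216,109), 50 g at (334,177), and the 100 g and 200 g were measured right after release and are partly hidden here. The gripper is clear of everything.

```bash
python3 -c "
from workcell import env
print(env.hand_in())"
```

```text
the job is handed in; nothing more can be done
None
```

I handed the job in at about 26 s of the 96 s limit. By my camera measurements all four weights are upright, seated and released in their own wells, within about 2 mm of centre. The hand-in call returned no verdict.

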